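# Lift the drop bolt and open the second leaf of the display cupboard

## Task

Open up the woodcarver's display cupboard: one door leaf already stands open, the other is still bolted shut. Draw the brass bolt of the shut leaf up all the way first, then swing that leaf wide open, to about square with the cupboard's front, and let go, leaving the bolt up. Leave the other leaf, the carving, the mallet and the gouge where they are.

Things in the scene. Friction and masses are not known exactly. Their poses are not given: they have to be found in the camera images.
- cupboard: Wooden display cupboard fixed to the bench, 310 wide, 120 deep, 210 mm high; dark plinth 30 mm high reaching 45 mm out in front. Origin: centre of the underside, without that ledge; z up; own +x is its front, facing away from the robot; y along its width. Two leaves, each 150 wide, 175 high, 16 mm thick; shut, they cover its front, middle plane at own x = +68 mm, tops 208 mm above the bench.
- bolt (a joint): Brass drop bolt on the front of the shut leaf, 125 mm from its hinge, riding with it. 0 = down, foot 20 mm deep in a slot of the plinth, holding the leaf shut (0.03 rad of play); in m, grows as it is drawn up, stop at 0.035; clear of the plinth from 0.020. May start up to 0.004. Slides straight up with about 4 N; friction keeps it where it is left.
- bolt_knob (a point): Centre of the bolt's brass knob, an upright cylinder 24 mm in diameter, 26 mm high, on an 8 mm rod; with the bolt down it is 245 mm above the bench, 35 mm above the cupboard's top, 18 mm in front of the leaf's middle plane. Nothing else within 60 mm at its height. It may serve as the handle for swinging the leaf; being round, it can turn between the fingers.
- passive_leaf (a joint): Hinge of the shut leaf: 0 = shut, in rad, grows to 1.9 as it swings out in front of the cupboard; clockwise seen from above. About 0.1 N m of friction: it stays where it is left.
- passive_hinge (a point): Point on the upright hinge axis of the shut leaf, 245 mm above the bench (height of the knob with the bolt down); at own x = +68, y = -152 mm of the cupboard.
- active_leaf (a joint): Hinge of the other leaf, which already stands open: 0 = shut, rad, grows to 1.9; anticlockwise seen from above. It carries no bolt.
- active_pull (a point): Dark wooden pull on the top edge of the leaf that stands open, 28 mm wide, its point 238 mm above the bench, 125 mm from that leaf's hinge. Fixed to the leaf; not the bolt.
- carving: Loose pale owl-like carving, 66 mm wide, 112 mm high, standing in front of the cupboard outside the sweep of the leaves. Origin: centre of its base.
- mallet: Loose round carver's mallet standing on its head, 84 mm wide, 190 mm high, beside the cupboard on the side of the shut leaf. Origin: centre of its base.
- gouge: Loose gouge lying on the bench on the other side of the cupboard, 240 mm long, yellow handle 24 mm square (own -x half), steel blade along own x. Origin: under its middle.

How it is judged:
On the way, in this order (a step that is already met when the one before it is completed fails the run):
1. the bolt is drawn up by more than 22 mm while the leaf is still shut (less than 0.12 rad open) (value of joint bolt above 0.022 m and value of joint passive_leaf below 0.12 rad), for 0.1 s.
2. the leaf is swung more than 1.2 rad open (value of joint passive_leaf above 1.2 rad), for 0.1 s.
At the end, for the whole second after the job is handed in: The formerly shut leaf is at rest more than 1.2 rad (69 degrees) open, and its bolt is still up by more than 22 mm (of 35) (value of joint bolt above 0.022 m and value of joint passive_leaf above 1.2 rad and velocity of joint passive_leaf between -0.05 and 0.05 rad/s); the robot touches nothing.
It fails at once if the leaf that already stood open is moved by more than 60 mm at its pull (distance of active_pull from where it was at the start of the episode above 0.06 m).
It fails at once if the carving is moved by more than 30 mm (distance of carving from where it was at the start of the episode above 0.03 m).
It fails at once if the mallet is moved by more than 30 mm (distance of mallet from where it was at the start of the episode above 0.03 m).
It fails at once if the gouge is moved by more than 30 mm (distance of gouge from where it was at the start of the episode above 0.03 m).
It also fails if it takes over 32 s, if anything falls off the work surface, if the arm or the gripper's body presses on something with over 40 N, if the wrist force passes 120 N, or if a joint passes its speed limit or range.

## Robot

A 7-joint arm with a two-finger parallel gripper is mounted at the origin on the work surface. World frame = base frame: x ahead of the robot, y to its left, z up, the work surface at z = 0. Lengths are in m, angles in rad, forces in N, time in s.
With the tool pointing down it reaches from about 0.375 to 0.925 m from the base axis. Payload 3.1 kg.
Tool frame: the origin (TCP) lies between the finger pads; the fingertips stand 19 mm ahead of it and the grasp point (between the pads) is the TCP; z points along the fingers, y is the line along which they close (so a half turn about z gives the same grasp; the last joint's range is limited). The gripper opens to 85 mm and grips with 20 to 120 N. Pads are 22 mm wide; open, the fingers measure 114 mm over their backs; the gripper's body (76 mm by 85 mm) begins 54 mm behind the grasp point. The pads swing forward as they close: fully open they stand 13 mm farther back than shut.
Start: joints at [1.073, 0.383, 0.044, 1.598, -0.018, 1.161, -0.05], TCP at [0.253, -0.599, 0.25] pointing down, gripper open.
Joint ranges: [-2.61, 2.61], [-0.41, 2.15], [-1.48, 1.57], [0, 2.5], [-1.57, 4.71], [0.05, 1.97], [-2.85, 2.85]. Speed limits (rad/s): [2.79, 2.79, 3.14, 3.14, 3.14, 3.14, 3.14].

## Interface

Orientations are given as a unit quaternion [x, y, z, w].
In Python, from bench import move_ptp, movel, move_j, move_gripper, pause, inverse_kinematics, read_camera, camera_params, MotionError, sign_off, look_for, tip_of, read_time_s, read_qpos, read_joint_vel, read_effort, read_eef_pos, read_tcp_rot, read_ft_force, read_ft_torque, read_finger_gap, read_grasp_force gives the robot as it stands. Calls block until the motion is done:
- move_ptp(position, orientation): joint-space move of the TCP to a pose.
- movel(position, orientation=None, speed=0.15): straight line of the TCP; orientation=None keeps the orientation; speed is the mean speed in m/s.
- move_j(angles): joint-space move.
- move_gripper(opening, effort=None): finger opening in m; effort is the grip in N (None keeps the last); returns when the fingers have stopped.
- pause(seconds).
- inverse_kinematics(position, orientation): joint angles nearest the present ones, or None.
- read_camera(name): name is "scene" or "top" or "wrist"; returns the picture (384x512x3 uint8, red, green, blue); there is no depth.
- camera_params(name): a dict with "K" (3x3 intrinsics, pixels), "camera_from_world" (4x4, takes a point from world to camera coordinates). Camera axes: x right, y down, z forward; pixel columns grow to the right and rows downward; lengths in m; the calibration is good to about 2 mm. The wrist camera is an equidistant fisheye: a pixel r from the principal point sees the ray r / f radians off the axis. A picture is of the moment at which its call begins: read the wrist's pose just before it. camera_params takes no time and is no camera call; for the wrist camera it gives the pose at the moment of the call.
A pose or a line that the arm cannot do raises MotionError and nothing moves.
- sign_off(): hands the job in; it is judged then, once.
Trained networks look in the newest picture that a camera, given by its name, has taken for a name from the list of things; names that differ only in an ending like _2 or _b are one class to them, and where a whole thing is asked for, a point or a joint stands for the part that bears it (a point fixed in the world has none). Each returns a list of dicts, best first, with "confidence" (0 to 1); they miss things now and then, are a little off and sometimes report something else, mostly with a low value. They report only what shows in the picture. A call takes as long as a camera call.
- look_for(camera, name): "at" ([column, row] in pixels, amid what is visible of it).
- tip_of(camera, name): "at" ([column, row] in pixels: a listed point, or the origin of a listed thing).
Readings, each from a call of its own:
- read_time_s(): time.
- read_qpos(): joint angles.
- read_joint_vel(): joint speeds.
- read_effort(): joint torques, N m.
- read_eef_pos(): TCP position.
- read_tcp_rot(): TCP orientation.
- read_ft_force(): force on the tool from outside, world axes, zero at the start.
- read_ft_torque(): the same for the moment, N m.
- read_finger_gap(): finger opening in m.
- read_grasp_force(): force on a finger pad.
Only numpy, scipy, OpenCV 4.12 (cv2) and the standard library are available. Lean on these libraries where they do the work, as an engineer would, in place of code of your own. Each camera call takes 0.05 s, during which the arm holds its last target. There are 200 camera calls.

## Working session

There is one attempt and no reset: what is moved stays moved. The work goes in short steps, each a Python script; the robot and the scene stay as the last script left them, time stands still between calls to the robot, and variables do not carry over. Pictures are saved under pics/ and viewed, at most 10 in all, crops included, and the job is handed in when it is done.

```bash
mkdir -p pics; ls
cat > h.py <<'E'
import numpy as np, cv2
from bench import *
def pose(c):
    p=camera_params(c); return np.array(p["K"]),np.array(p["camera_from_world"])
def ray(c,uv,P=None):
    K,T=P or pose(c)
    x=(uv[0]-K[0,2])/K[0,0]; y=(uv[1]-K[1,2])/K[1,1]
    if c=="wrist":
        r=np.hypot(x,y); d=np.array([x/r*np.sin(r),y/r*np.sin(r),np.cos(r)]) if r>1e-9 else np.array([0,0,1.])
    else: d=np.array([x,y,1.])
    R=T[:3,:3]; return -R.T@T[:3,3], R.T@(d/np.linalg.norm(d))
def at_z(c,uv,z,P=None):
    o,d=ray(c,uv,P); return o+d*(z-o[2])/d[2]
def tri(obs):
    A=np.zeros((3,3));b=np.zeros(3)
    for o,d in obs:
        M=np.eye(3)-np.outer(d,d);A+=M;b+=M@o
    x=np.linalg.solve(A,b); return x,[np.linalg.norm((np.eye(3)-np.outer(d,d))@(x-o)) for o,d in obs]
def snap(c,f):
    im=read_camera(c); cv2.imwrite("pics/"+f,cv2.cvtColor(im,cv2.COLOR_RGB2BGR)); return im
E
python3 - <<'E'
from h import *
np.set_printoptions(precision=3,suppress=True)
Z={"bolt_knob":.245,"passive_hinge":.245,"active_pull":.238,"cupboard":0,"carving":0,"mallet":0,"gouge":0}
for c in ["scene","top"]:
    snap(c,c+"0.png")
    for n,z in Z.items():
        for r in tip_of(c,n)[:2]: print(c,n,np.array(r["at"]),round(r["confidence"],2),at_z(c,r["at"],z))
a=cv2.imread("pics/scene0.png");b=cv2.imread("pics/top0.png")
E
```

```text
pics
scene bolt_knob [221.  151.3] 0.56 [ 0.506 -0.064  0.245]
scene passive_hinge [190.6 142.8] 0.86 [ 0.523 -0.18   0.245]
scene active_pull [277.7 185.4] 0.7 [0.545 0.18  0.238]
scene cupboard [238.2 184.1] 0.59 [ 0.406 -0.056  0.   ]
scene carving [220.7 250.2] 0.96 [0.716 0.06  0.   ]
scene mallet [167.7 165.8] 0.83 [ 0.464 -0.36   0.   ]
scene mallet [274.4 187.8] 0.41 [0.35  0.077 0.   ]
scene gouge [325.9 202.8] 0.78 [0.319 0.285 0.   ]
top bolt_knob [314.3 213.6] 0.4 [ 0.503 -0.048  0.245]
top passive_hinge [365.4 204.1] 0.7 [ 0.527 -0.18   0.245]
top active_pull [228.3 198.5] 0.62 [0.543 0.175 0.238]
top carving [272.7 150.5] 0.62 [0.715 0.055 0.   ]
top mallet [405.3 226.5] 0.69 [ 0.474 -0.355  0.   ]
top gouge [199.3 274.9] 0.66 [0.326 0.284 0.   ]
```

View pics/scene0.png

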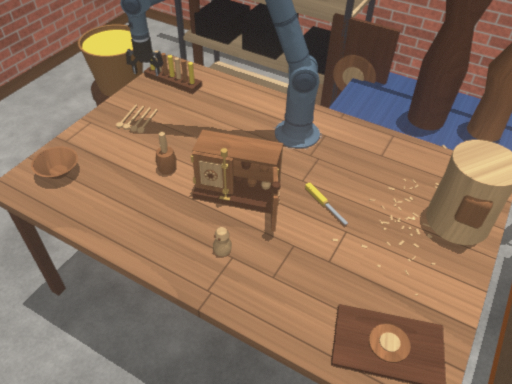

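View pics/top0.png

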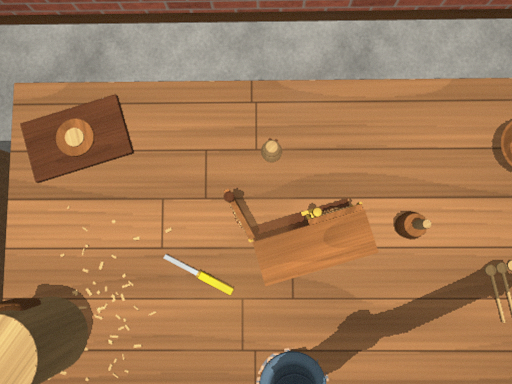

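Scene: the shut leaf is at (210,172) with a bolt rod rising at about (224,152). The open leaf is at (270,215), the carving at (222,242) and the mallet at (166,160). Top: brass shows at (307,213) and (317,211), so I'll zoom in to tell which is the knob.

Run:
```python
from h import *
np.set_printoptions(precision=3,suppress=True)
a=cv2.imread("pics/scene0.png")[130:210,180:290];b=cv2.imread("pics/top0.png")[180:260,280:390]
cv2.imwrite("pics/c.png",cv2.resize(np.vstack([a,b])[:, :],None,fx=3.7,fy=3.7,interpolation=cv2.INTER_CUBIC))
h=np.array([.525,-.180]);
for y in (.27,.31,.35):
    R=np.array([[np.cos(y),-np.sin(y)],[np.sin(y),np.cos(y)]])
    k=np.append(h+R@[.018,.125],.245)
    for c in ("scene","top"):
        K,T=pose(c); p=K@(T[:3,:3]@k+T[:3,3]); print(y,c,k,p[:2]/p[2])
```

```text
0.27 scene [ 0.509 -0.055  0.245] [222.814 152.687]
0.27 top [ 0.509 -0.055  0.245] [316.9   211.069]
0.31 scene [ 0.504 -0.055  0.245] [223.408 151.793]
0.31 top [ 0.504 -0.055  0.245] [317.217 213.007]
0.35 scene [ 0.499 -0.056  0.245] [223.945 150.888]
0.35 top [ 0.499 -0.056  0.245] [317.612 214.934]
```

View pics/c.png

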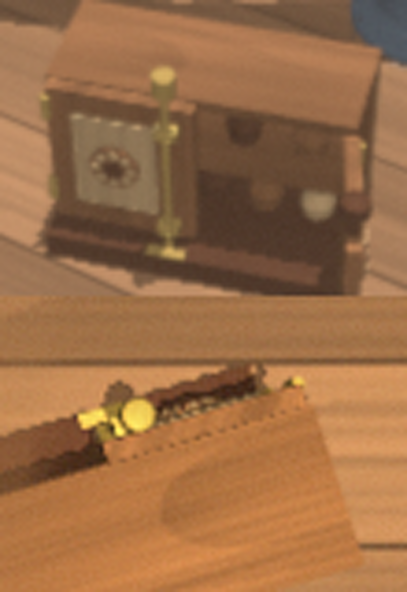

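The knob is at (223.8,151.6) in scene and (317.3,211.9) in top. Both agree with the model: cupboard yaw about 0.30, hinge at (0.525,-0.18), knob at (0.506,-0.055). I'll go above the knob and take one close look.

```bash
cat >> h.py <<'E'
from scipy.spatial.transform import Rotation as Ro
def down(a):  # tool z down, tool y along world heading a
    y=np.array([np.cos(a),np.sin(a),0]);z=np.array([0,0,-1.]);x=np.cross(y,z)
    return Ro.from_matrix(np.c_[x,y,z]).as_quat()
H=np.array([.525,-.180]); YAW=.30; R0=np.hypot(.125,.018)
def knob(th,z,H=H): 
    b=YAW+np.arctan2(.125,.018)-th
    return np.array([H[0]+R0*np.cos(b),H[1]+R0*np.sin(b),z]), b-np.pi/2
E
python3 - <<'E'
from h import *
np.set_printoptions(precision=3,suppress=True)
print(Ro.from_quat(read_tcp_rot()).as_matrix()[:,1], read_time_s())
for off in (0,np.pi):
    for th in (0,.8,1.55):
        p,a=knob(th,.285); q=inverse_kinematics(p,down(a+off)); print(off,th,p,None if q is None else np.array(q))
best=None
p,a=knob(0,.36)
for off in (0,np.pi):
    qs=[inverse_kinematics(knob(t,.285)[0],down(knob(t,0)[1]+off)) for t in (0,.8,1.55)]
    if all(q is not None for q in qs):
        s=max(abs(q[6]) for q in qs)+abs(qs[0][6]-qs[2][6])
        if best is None or s<best[0]: best=(s,off)
print(best)
if best:
    x=read_eef_pos(); 
    movel([x[0],x[1],.36],speed=.2)
    move_ptp(p,down(a+best[1])); move_gripper(.06,20)
    P=pose("wrist"); snap("wrist","w0.png")
    for n in ("bolt_knob","passive_hinge"):
        for r in tip_of("wrist",n)[:2]: print(n,r["at"],r["confidence"],at_z("wrist",r["at"],.245,P))
    print(read_qpos(),read_time_s(),read_eef_pos())
E
```

```text
[ 0.389 -0.921  0.   ] 0.8
0 0 [ 0.505 -0.055  0.285] [ 0.533  0.118 -0.537  1.871  0.065  1.17   0.13 ]
0 0.8 [ 0.601 -0.079  0.285] [ 0.408  0.304 -0.42   1.652  0.131  1.213 -0.683]
0 1.55 [ 0.649 -0.158  0.285] [ 0.363  0.406 -0.248  1.499  0.102  1.249 -1.291]
3.141592653589793 0 [ 0.505 -0.055  0.285] [-1.216  0.261  1.433  1.934 -0.279  1.185 -2.665]
3.141592653589793 0.8 [ 0.601 -0.079  0.285] [ 0.969  0.574 -1.24   1.628  0.555  1.345  2.147]
3.141592653589793 1.55 [ 0.649 -0.158  0.285] [ 0.628  0.463 -0.616  1.485  0.273  1.28   1.732]
(np.float64(2.712000944202609), 0)
bolt_knob [257.3, 192.9] 0.71 [ 0.506 -0.05   0.245]
[ 0.55   0.062 -0.54   1.769  0.033  1.32   0.16 ] 4.175 [ 0.505 -0.055  0.36 ]
```

```bash
ls pics
```

```text
c.png
scene0.png
top0.png
w0.png
```

View pics/w0.png

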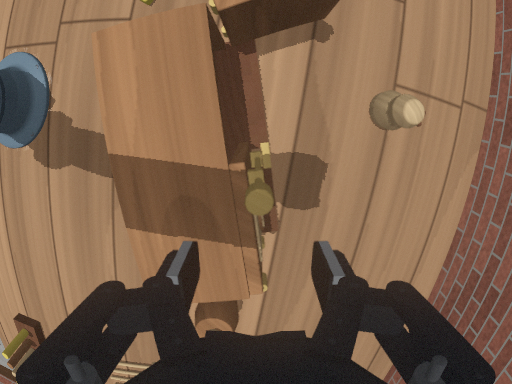

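The close view shows the knob's top face at (260,199), lying between the open fingers' line as expected, with nothing near it. I'll correct to that, grip it and draw the bolt up.

Run:
```python
from h import *
np.set_printoptions(precision=3,suppress=True)
k=at_z("wrist",(260,199.5),.258); print("knob",k)
k2=(k[:2]+np.array([.506,-.055]))/2
_,a=knob(0,0); q=down(a)
movel([*k2,.36],q,speed=.1); movel([*k2,.251],q,speed=.12)
print(read_ft_force())
move_gripper(0,25); print("gap",read_finger_gap(),read_grasp_force(),read_eef_pos(),read_ft_force())
if .02<read_finger_gap()<.028:
    x=np.array(read_eef_pos()); f0=np.array(read_ft_force())
    movel([x[0],x[1],x[2]+.030],q,speed=.05); print(read_ft_force()-f0,read_finger_gap())
    for d in (.032,.034,.0355):
        movel([x[0],x[1],x[2]+d],q,speed=.02); f=read_ft_force()-f0; print(d,f)
        if np.abs(f[2])>15: break
    print(read_eef_pos(),read_finger_gap(),read_time_s())
    P=pose("wrist"); snap("wrist","w1.png"); snap("scene","s1.png")
    s=cv2.imread("pics/s1.png")[110:220,150:300]; cv2.imwrite("pics/s1c.png",cv2.resize(s,None,fx=3.5,fy=3.5,interpolation=2))
```

```text
knob [ 0.508 -0.051  0.258]
[ 0.279 -0.358  0.759]
gap 0.02307241404249338 25.63086301088333 [ 0.508 -0.053  0.252] [1.498 0.041 0.446]
[-1.526  0.139  1.523] 0.023105595932340094
0.032 [-0.198 -0.055  0.167]
0.034 [ 1.577  0.191 -6.206]
0.0355 [  5.152  -0.306 -11.855]
[ 0.508 -0.053  0.285] 0.023211249049372575 7.4167
```

View pics/s1c.png

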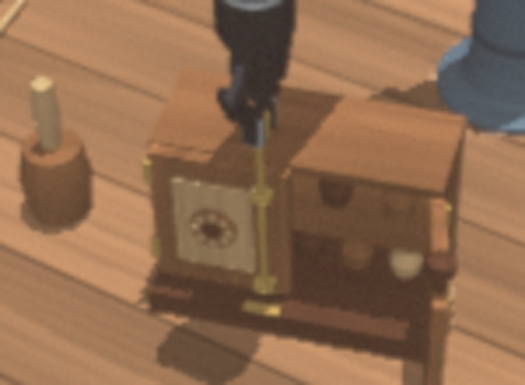

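The bolt is up: its foot stands clear of the plinth slot at about (265,285) in the crop, and the force rose against the stop at +34 mm. Next I'll loosen the fingers to a loose cage around the knob and swing the leaf along its arc.

Run:
```python
from h import *
np.set_printoptions(precision=3,suppress=True)
move_gripper(.031); x=np.array(read_eef_pos()); Hc=H+(np.array([.5075,-.0535])-knob(0,0)[0][:2]); print(Hc,read_ft_force())
f0=np.array(read_ft_force())
for i,th in enumerate(np.arange(.12,1.62,.12)):
    p,a=knob(th,x[2],Hc); movel(p,down(a),speed=.07)
    f=read_ft_force()-f0
    if i%3==0 or np.linalg.norm(f)>10: print(round(th,2),f,read_time_s())
    if np.linalg.norm(f)>25: print("stop");break
pause(.2); print(th,read_time_s(),read_finger_gap(),read_eef_pos())
snap("scene","s2.png")
s=cv2.imread("pics/s2.png")[110:270,130:330]; cv2.imwrite("pics/s2c.png",cv2.resize(s,None,fx=3,fy=3,interpolation=2))
```

```text
[ 0.527 -0.178] [-0.285 -0.061 -0.058]
0.12 [ 0.623 -0.332  0.048] 8.125
0.48 [ 0.862 -0.061 -0.322] 9.225
0.84 [-0.526 -0.15  -0.98 ] 10.325
1.2 [ 0.682  0.672 -0.11 ] 11.425
1.56 [ 0.146  0.016 -0.523] 12.525
1.56 12.725 0.031211003817212667 [ 0.652 -0.156  0.288]
```

View pics/s2c.png

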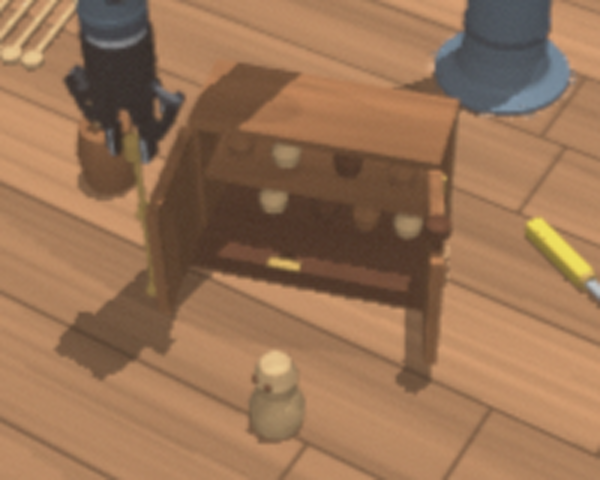

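The leaf now stands about square to the cupboard, with the rod and knob (about (133,145)) in the fingers. The carving, the mallet and the other leaf look undisturbed. I'll release and back off upward.

Run:
```python
from h import *
np.set_printoptions(precision=3,suppress=True)
move_gripper(.055); x=read_eef_pos(); movel([x[0],x[1],x[2]+.11],speed=.08); pause(.3)
print(read_ft_force(),read_time_s())
snap("top","t3.png");snap("scene","s3.png")
obs=[]
for c in ("scene","top"):
    for r in tip_of(c,"bolt_knob")[:1]: print(c,r, at_z(c,r["at"],.279)); obs.append(ray(c,r["at"]))
    for n,z in (("active_pull",.238),("carving",0),("mallet",0),("gouge",0)):
        for r in tip_of(c,n)[:1]: print(c,n,at_z(c,r["at"],z))
if len(obs)==2: print(tri(obs))
s=cv2.imread("pics/s3.png")[110:270,130:330]; cv2.imwrite("pics/s3c.png",cv2.resize(s,None,fx=3,fy=3,interpolation=2))
```

```text
[-0.363 -0.998 -0.145] 14.9583
scene {'at': [169.1, 160.5], 'confidence': 0.53} [ 0.665 -0.164  0.279]
scene active_pull [0.55  0.188 0.238]
scene carving [0.714 0.043 0.   ]
scene mallet [ 0.482 -0.351  0.   ]
scene gouge [0.302 0.301 0.   ]
top {'at': [274.0, 153.7], 'confidence': 0.71} [0.653 0.055 0.279]
top active_pull [0.539 0.173 0.238]
top carving [0.705 0.054 0.   ]
top gouge [0.343 0.282 0.   ]
(array([ 0.692, -0.016,  0.367]), [np.float64(0.09113940091386576), np.float64(0.09113940091386581)])
```

View pics/s3c.png

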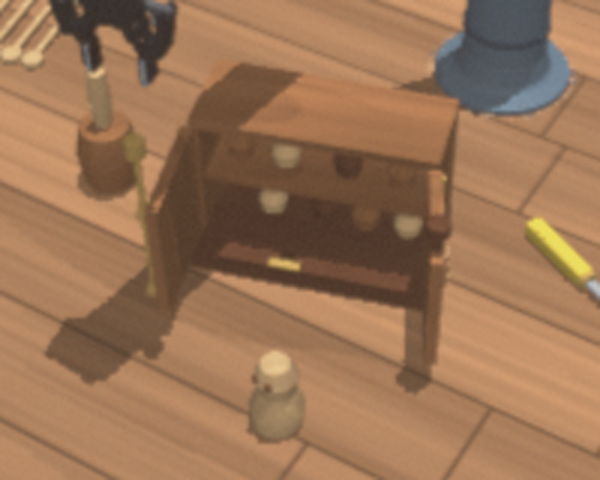

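The gripper is clear above. The leaf stands square, and the knob at (134,150) in the crop is unchanged since release, so the bolt is still up. The top network's "knob" at (274,154) is really the carving. I'm handing in.

```bash
python3 -c "
from bench import *
print(sign_off(),read_time_s())"
```

```text
the job is handed in; nothing more can be done
the job is handed in; nothing more can be done
```

The job is handed in: the bolt was drawn up to its stop, the leaf was swung to about 1.55 rad and released with the bolt still up, and the final picture shows the other leaf, carving, mallet and gouge undisturbed; the judge's verdict was not reported back.

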